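# Reset the end stop of a tube rack guide

### The job

On the rod of the rack guide, loosen the wing set screw of the stop collar, the collar that carries the long flat arm, about a quarter turn anticlockwise. Only then slide that collar along the rod until its arm stands close beside the end of the blue tube rack, with no more than about a centimetre between them, without shoving the rack along. The screw may stay loose.

Things in the scene. Friction and masses are not known exactly. Their poses are not given: they have to be found in the camera images.
- stop_screw (a joint): Wing set screw on top of the stop collar, upright axis. rad: 0 = tight, grows anticlockwise seen from above, end of travel at 1.57. Near 0 its foot grips between the rod's index teeth and the collar is locked (2 mm of play); beyond 0.8 the collar slides freely. Turning takes about 0.1 N m, and the screw stays where it is left.
- wing_grip (a point): Centre of that screw's steel wing: a flat bar 34 mm long, 8 mm thick, 22 mm high, its underside at 90 and top at 112 mm above the worktop; below it the screw boss (16 mm wide, top at 79 mm) and the round collar (36 mm wide, top at 73 mm). Axes turn with the screw: y along the wing, x across it, z up. Tight, the wing lies along the rod. Held by the wing, the loose collar slides with 1 to 3 N.
- stop_face (a point): On the face towards the rack of the stop collar's arm, 70 mm behind the rod axis, 36 mm above the worktop. Arm: aluminium plate 100 mm long, 8 thick, 28 high, reaching from the collar away from the robot. Axes do not turn: y along the rod towards the rack (the collar's only motion), x away from the robot, z up. The armless narrower collar near the rod's left end is not the one.
- rack_end (a point): Centre of the rack's end that looks at the arm, 36 mm above the worktop. Blue moulded tube rack, 77 mm deep, 100 mm long along the rod, 54 mm high, loose (about 80 g), behind the rod and within 2 degrees of parallel to it; y points into the rack. The gap (stop_face to here along the rod) is 50 to 135 mm at the start.
Not all that is in view belongs to the job. There is more than one size of the part that bears rack_end; the job needs the larger.

How it is judged:
By the outcome, as a careful person would: the job done as asked, in the order asked, and still so for the second after the job is handed in, with the robot touching nothing.
It also fails if it takes over 32 s, if anything falls off the work surface, if the arm or the gripper's body presses on something with over 40 N, if the wrist force passes 120 N, or if a joint passes its speed limit or range.

### The arm

A 6-joint arm with a two-finger parallel gripper is mounted at the origin on a cart in front of the work surface, level with it; the furniture and walls round the work are solid. World frame = base frame: x ahead of the robot, y to its left, z up, the work surface at z = 0. Lengths are in m, angles in rad, forces in N, time in s.
With the tool pointing down it reaches from about 0.3 to 0.875 m from the base axis. Payload 6.4 kg.
Tool frame: the origin (TCP) lies at the very end of the fingers, on their centre line; the grasp point (between the pads) lies 19 mm behind it; z points along the fingers, y is the line along which they close (so a half turn about z gives the same grasp; the last joint's range is limited). The gripper opens to 85 mm and grips with 20 to 120 N. Pads are 22 mm wide; open, the fingers measure 114 mm over their backs; the gripper's body (76 mm by 85 mm) begins 54 mm behind the grasp point. The pads swing forward as they close: fully open they stand 13 mm farther back than shut.
Start: joints at [-1.372, 0.181, 1.607, -0, 1.354, -0.206], TCP at [0.226, -0.529, 0.231] pointing down, gripper open.
Joint ranges: [-2.99, 2.99], [-0.89, 2.07], [0.3, 2.58], [-1.14, 4.28], [0, 2.63], [-3.12, 3.12]. Speed limits (rad/s): [2.57, 2.57, 3.01, 3.14, 3.14, 3.14].

### API

Orientations are given as a unit quaternion [w, x, y, z].
In Python, from bench import ctrl, camera, calibration, order, outline_of gives the robot as it stands.
- The arm moves only by the tool move_arm, never from a script. Its argument "series" is a list that holds one entry, the list of rows, each a list of 5 numbers: the opening, from 0 (shut) to 1 (fully open), then the shift along the tool's x, y, z in mm, then the turn about the tool's z in rad. A call has exactly 10 rows; each row is the pose to reach, as a shift and turn from the pose commanded when the call began, along the tool's axes at that moment; what a row does not reach only later rows make up. A row lasts 1/12 s, in which the tool goes at most 41.7 mm and 7.16 degrees, less where a joint would pass 70% of its speed; a pose out of reach is approached as far as the arm can. A call with a gripper value outside its range is refused whole. The fingers move at their own pace and stop on an object; the grip force is fixed at half the most. Time passes only in rows, so rows that repeat a pose let the fingers close, or fill a call up. It gives the time, the measured TCP pose, the force, the opening and the grip force at its end, in the units of the state.
- ctrl.get_obs(): the state, without advancing time (a new reading comes with each control period).
- camera(name): name is "scene" or "top"; returns (picture, depth): 420x560x3 uint8, blue, green, red; 420x560 float32, m along the optical axis (not along the pixel's ray), 0 where there is no reading.
- calibration(name): a dict with "intrinsics" (3x3 intrinsics, pixels), "k1" (the pictures are not rectified: a ray, as slopes to the right and down, at radius r is drawn at 1 + k1 r^2 times it, then the intrinsics apply), "rvec" (rotation vector, rad) and "tvec" (3), from world to camera coordinates, as OpenCV has them. Camera axes: x right, y down, z forward; pixel columns grow to the right and rows downward; lengths in m; the calibration is good to about 2 mm. A picture is of the moment at which its call begins. calibration takes no time and is no camera call.
- order.hand_in(): hands the job in; it is judged then, once.
Trained networks look in the newest picture that a camera, given by its name, has taken for a name from the list of things; names that differ only in an ending like _2 or _b are one class to them, and where a whole thing is asked for, a point or a joint stands for the part that bears it (a point fixed in the world has none). Each returns a list of dicts, best first, with "conf" (0 to 1); they miss things now and then, are a little off and sometimes report something else, mostly with a low value. They report only what shows in the picture. A call takes as long as a camera call. They do not tell look-alikes from the thing itself.
- outline_of(target, camera): "region" (420x560 bool, what is visible of it) and "bbox" ([centre column, centre row, width, height] in pixels, round what is visible of it).
The state is a dict: "time_s": time; "q": joint angles; "dq": joint speeds; "joint_efforts": joint torques, N m; "eef_pos": TCP position; "eef_rot": TCP orientation; "wrist_force": force on the tool from outside, world axes, zero at the start; "torque": the same for the moment, N m; "opening": opening from 0.0 (shut) to 1.0 (fully open); "grasp_force": force on a finger pad.
Only numpy, scipy, OpenCV 4.12 (cv2) and the standard library are available. Lean on these libraries where they do the work, as an engineer would, in place of code of your own. Each camera call takes 0.05 s, during which the arm holds its last target. There are 200 camera calls.

## Working session

There is one attempt and no reset: what is moved stays moved. The work goes in short steps, Python scripts to look and compute and a tool call to move; the robot and the scene stay as the last step left them, time stands still between calls to the robot, and variables do not carry over. Pictures are saved under pics/ and viewed, at most 10 in all, crops included, and the job is handed in when it is done.

Besides the shell and the picture viewer there is one more tool, called after "Emit:" as a command line: name --argument value ..., lists and objects as JSON in quotes. move_arm: Moves the arm, as the interface text tells. Its arguments: {"type":"object","properties":{"series":{"type":"array","items":{"type":"array","items":{"type":"array","items":{"type":"number"}}}}},"required":["series"]}

```bash
mkdir -p pics; cat > h.py <<'E'
import numpy as np, cv2
from bench import ctrl,camera,calibration,order,outline_of
def cal(n):
    c=calibration(n); R=cv2.Rodrigues(np.array(c['rvec'],float))[0]; return np.array(c['intrinsics'],float),np.array([c['k1'],0,0,0],float),R,np.array(c['tvec'],float).ravel()
def world(n,depth,mask=None):
    K,D,R,t=cal(n); h,w=depth.shape
    v,u=np.nonzero((depth>0)&(mask if mask is not None else True))
    p=cv2.undistortPoints(np.c_[u,v].astype(float)[:,None],K,D)[:,0]
    z=depth[v,u]; return (np.c_[p*z[:,None],z]-t)@R, u, v
def proj(n,P):
    K,D,R,t=cal(n); return cv2.projectPoints(np.array(P,float).reshape(-1,1,3),cv2.Rodrigues(R)[0],t,K,D)[0][:,0]
E
python3 - <<'E'
from h import *
for n in ['scene','top']:
    p,d=camera(n); cv2.imwrite(f'pics/{n}0.png',p); np.save(f'{n}0.npy',d)
    for t in ['stop_screw','stop_face','rack_end']:
        for o in outline_of(t,n):
            P,u,v=world(n,d,o['region']); 
            print(n,t,round(o['conf'],2),np.round(o['bbox']),len(P), np.round(np.percentile(P,[3,50,97],axis=0),3).tolist() if len(P) else '')
s=ctrl.get_obs();print(s['time_s'],s['eef_rot'])
E
```

```text
scene stop_screw 0.74 [195. 242.   8.  21.] 128 [[0.497, -0.142, 0.087], [0.501, -0.133, 0.108], [0.507, -0.115, 0.111]]
scene stop_face 0.66 [228. 250.  80.  47.] 1401 [[0.488, -0.149, 0.023], [0.536, -0.138, 0.048], [0.603, -0.114, 0.11]]
scene rack_end 0.8 [232. 224.  55.  68.] 2905 [[0.554, -0.088, 0.001], [0.593, -0.051, 0.04], [0.637, 0.018, 0.054]]
scene rack_end 0.62 [362. 229.  34.  52.] 1236 [[0.756, -0.187, -0.0], [0.793, -0.153, 0.036], [0.838, -0.111, 0.042]]
top stop_screw 0.63 [295. 302.  16.  10.] 79 [[0.499, -0.137, 0.09], [0.504, -0.125, 0.11], [0.509, -0.111, 0.114]]
top stop_face 0.56 [298. 279.  22.  67.] 547 [[0.49, -0.145, 0.045], [0.517, -0.131, 0.065], [0.604, -0.112, 0.112]]
top rack_end 0.84 [311. 151.  48.  44.] 1383 [[0.761, -0.192, -0.001], [0.797, -0.153, 0.037], [0.836, -0.114, 0.044]]
top rack_end 0.72 [246. 250.  61.  50.] 2307 [[0.559, -0.08, -0.0], [0.6, -0.032, 0.052], [0.638, 0.016, 0.057]]
0.4 [-1.15236551e-04  9.79588344e-01  2.01014088e-01 -3.81604074e-06]
```

View pics/scene0.png

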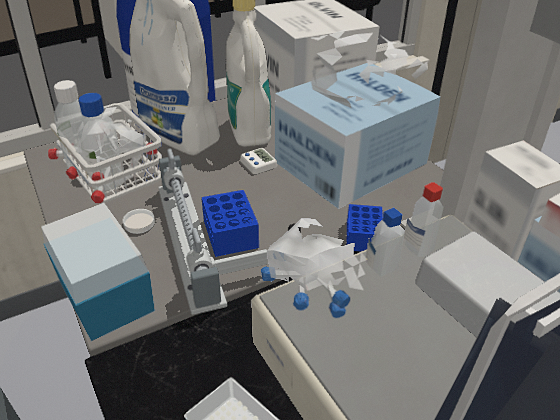

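View pics/top0.png

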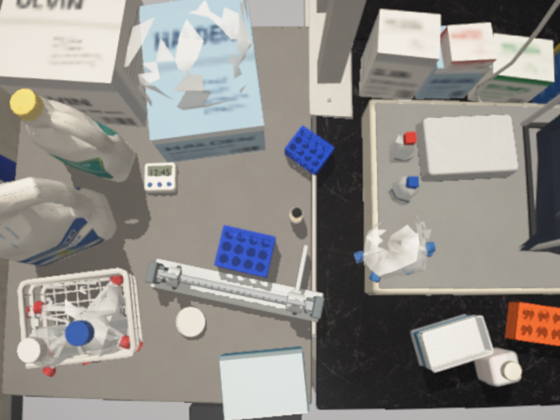

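The candidates for the rack are the blue one at top (246,250), the blue one at top (310,150), and the orange one at (535,323). The one at (246,250) is the larger blue rack and stands beside the rod, so it fits the description. The collar with the arm is at (298,300), and the armless one is at about (170,275). Next I'll confirm this in an enlarged crop and fit the geometry.

```bash
cat > m.py <<'E'
from h import *
import sys
p=cv2.imread('pics/top0.png'); 
a=cv2.resize(p[200:330,140:340],None,fx=4,fy=4,interpolation=cv2.INTER_CUBIC); cv2.imwrite('pics/crop0.png',a)
for n in ['top','scene']:
    d=np.load(n+'0.npy'); P,u,v=world(n,d)
    B=(P[:,0]>.44)&(P[:,0]<.66)&(P[:,1]>-.2)&(P[:,1]<.25)
    P=P[B]
    # wing
    W=P[(P[:,2]>.086)&(P[:,2]<.118)&(abs(P[:,1]+.125)<.04)&(abs(P[:,0]-.503)<.04)]
    print(n,'wing',len(W),W.mean(0).round(4),[np.percentile(W,[2,98],axis=0).round(4).tolist()])
    x,y=cv2.fitLine(W[:,:2].astype(np.float32),cv2.DIST_HUBER,0,.01,.01).ravel()[:2]; print(' wing dir deg',np.degrees(np.arctan2(y,x)))
    # rod: ridge per y slice
    for y0 in np.arange(-.20,.21,.02):
        S=P[(abs(P[:,1]-y0)<.006)&(P[:,2]>.03)&(P[:,0]<.57+0*y0)]
        if len(S)>3:
            m=S[:,2].max(); T=S[S[:,2]>m-.006]; print('  y%.2f zmax %.3f x %.4f..%.4f'%(y0,m,T[:,0].min(),T[:,0].max()))
    A=P[(P[:,0]>.535)&(P[:,0]<.61)&(P[:,2]>.02)&(P[:,1]<-.095)]
    print(' arm',len(A)); 
    for x0 in (.54,.56,.58,.60):
        S=A[abs(A[:,0]-x0)<.01]
        S=S[S[:,2]>.03]
        if len(S): print('   x%.2f y %s z %.3f'%(x0,np.percentile(S[:,1],[2,50,98]).round(4),S[:,2].max()))
    Rk=P[(P[:,0]>.54)&(P[:,2]>.043)&(P[:,2]<.062)&(P[:,1]>-.10)&(P[:,1]<.04)]
    r=cv2.minAreaRect((Rk[:,:2]*1000).astype(np.float32)); print(' rack',r,cv2.boxPoints(r).round().tolist())
E
python3 m.py
```

```text
top wing 105 [ 0.5039 -0.1253  0.1076] [[[0.4974, -0.1402, 0.0882], [0.5096, -0.1092, 0.1144]]]
 wing dir deg 78.50413
  y-0.18 zmax 0.077 x 0.4955..0.5134
  y-0.16 zmax 0.079 x 0.4760..0.5152
  y-0.14 zmax 0.114 x 0.4977..0.5047
  y-0.12 zmax 0.114 x 0.5011..0.5096
  y-0.10 zmax 0.069 x 0.5056..0.5128
  y-0.08 zmax 0.072 x 0.5127..0.5145
  y-0.06 zmax 0.065 x 0.5106..0.5234
  y-0.04 zmax 0.068 x 0.5141..0.5249
  y-0.02 zmax 0.067 x 0.5193..0.5302
  y-0.00 zmax 0.068 x 0.5245..0.5317
  y0.02 zmax 0.067 x 0.5279..0.5388
  y0.04 zmax 0.069 x 0.5349..0.5421
  y0.06 zmax 0.069 x 0.5364..0.5473
  y0.08 zmax 0.114 x 0.5419..0.5488
  y0.10 zmax 0.114 x 0.5451..0.5521
  y0.12 zmax 0.071 x 0.5592..0.5680
  y0.14 zmax 0.077 x 0.5350..0.5696
  y0.16 zmax 0.096 x 0.4404..0.4898
  y0.18 zmax 0.123 x 0.4830..0.4881
  y0.20 zmax 0.151 x 0.4432..0.4565
 arm 194
   x0.54 y [-0.1366 -0.1324 -0.1276] z 0.054
   x0.56 y [-0.14  -0.136 -0.131] z 0.052
   x0.58 y [-0.1452 -0.1397 -0.1346] z 0.053
   x0.60 y [-0.1489 -0.1435 -0.1396] z 0.053
 rack ((583.226806640625, -24.7379150390625), (107.4478759765625,
[... 611 characters left out ...]
 x 0.5291..0.5378
  y0.04 zmax 0.067 x 0.5334..0.5390
  y0.06 zmax 0.066 x 0.5355..0.5461
  y0.08 zmax 0.112 x 0.5433..0.5486
  y0.10 zmax 0.111 x 0.5452..0.5544
  y0.12 zmax 0.074 x 0.5638..0.5638
  y0.14 zmax 0.076 x 0.5365..0.5690
  y0.16 zmax 0.093 x 0.4405..0.4939
  y0.18 zmax 0.116 x 0.4846..0.4851
  y0.20 zmax 0.187 x 0.4462..0.4462
 arm 712
   x0.54 y [-0.1394 -0.1364 -0.1295] z 0.050
   x0.56 y [-0.1434 -0.1401 -0.1327] z 0.051
   x0.58 y [-0.1474 -0.144  -0.1369] z 0.050
   x0.60 y [-0.1504 -0.1475 -0.1403] z 0.050
 rack ((583.004638671875, -25.711013793945312), (110.9980239868164, 110.7576675415039), 77.76546478271484) [[517.0, -68.0], [625.0, -92.0], [649.0, 17.0], [541.0, 40.0]]
```

View pics/crop0.png

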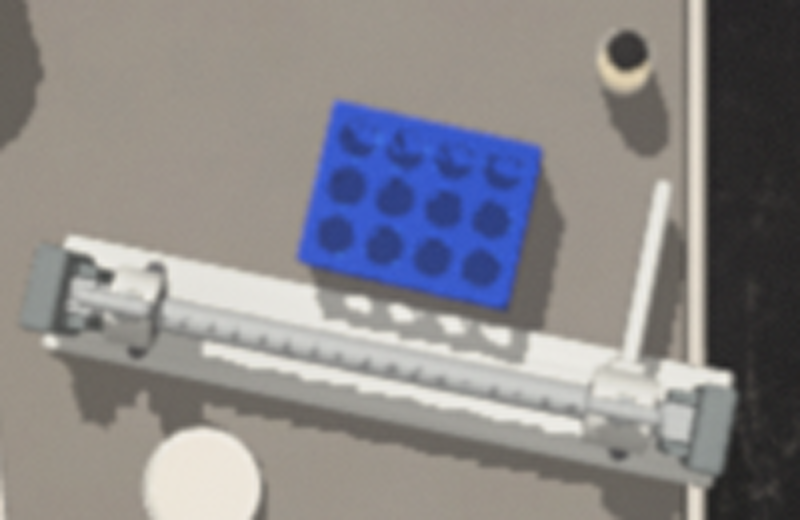

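```bash
cat > m2.py <<'E'
from h import *
s=ctrl.get_obs(); p0=np.array(s['eef_pos']); w=s['eef_rot']
from scipy.spatial.transform import Rotation as Ro
R=Ro.from_quat([w[1],w[2],w[3],w[0]]).as_matrix()
c=np.array([.503,-.1265]); e=np.array([np.cos(np.radians(78.3)),np.sin(np.radians(78.3))]); nrm=np.array([e[1],-e[0]])
print('pos',p0,'shift mm',R.T@(np.r_[c,.150]-p0)*1000)
for n in ['top','scene']:
    P,u,v=world(n,np.load(n+'0.npy'))
    q=P[:,:2]-p0[:2]; L=c-p0[:2]; l=np.linalg.norm(L); L/=l; a=q@L; b=q@[-L[1],L[0]]
    for k in np.arange(0,l+.06,.06):
        m=(abs(a-k)<.03)&(abs(b)<.09); print(n,'%.2f'%k, P[m,2].max().round(3) if m.any() else None,end=' ')
    E=(P[:,:2]-c)@e; N=(P[:,:2]-c)@nrm
    near=(abs(E)<.07)&(abs(N)<.09); print('\n high near wing',[(P[near&(abs(E-k)<.01),2].max().round(3)) for k in np.arange(-.06,.07,.02)])
    for k in np.arange(.035,.12,.01):
        m=(abs(N-k)<.005)&(P[:,2]>.045)&(P[:,2]<.062)&(E>.02)&(E<.2)
        m2=(abs(N-k)<.005)&(P[:,2]>.03)&(P[:,2]<.06)&(abs(E)<.03)
        f=lambda m:np.percentile(E[m],[1,99]).round(4) if m.sum()>3 else None
        print(n,'N%.3f'%k,'rack',f(m),'arm',f(m2))
E
python3 m2.py
```

```text
pos [ 0.22645598 -0.5284689   0.23115295] shift mm [ 412.4966646  -260.55685044   81.22820557]
top 0.00 0.005 top 0.06 0.005 top 0.12 0.087 top 0.18 0.092 top 0.24 0.093 top 0.30 0.091 top 0.36 0.006 top 0.42 0.124 top 0.48 0.124 top 0.54 0.072 
 high near wing [np.float64(0.01), np.float64(0.094), np.float64(0.123), np.float64(0.122), np.float64(0.117), np.float64(0.072), np.float64(0.069)]
top N0.035 rack [0.0628 0.1588] arm [-0.0018  0.0059]
top N0.045 rack [0.0633 0.1598] arm [-0.0017  0.0059]
top N0.055 rack [0.0626 0.1614] arm [-0.0015  0.0059]
top N0.065 rack [0.0632 0.1608] arm [-0.0015  0.0062]
top N0.075 rack [0.0625 0.1615] arm [-0.0014  0.0063]
top N0.085 rack [0.0625 0.1608] arm [-0.0013  0.0063]
top N0.095 rack [0.0622 0.1614] arm [-0.0011  0.0064]
top N0.105 rack [0.0623 0.1612] arm [-0.0011  0.0063]
top N0.115 rack [0.0631 0.1605] arm None
scene 0.00 None scene 0.06 None scene 0.12 None scene 0.18 None scene 0.24 0.091 scene 0.30 0.087 scene 0.36 0.003 scene 0.42 0.121 scene 0.48 0.12 scene 0.54 0.067 
 high near wing [np.float64(0.071), np.float64(0.1), np.float64(0.119), np.float64(0.119), np.float64(0.112), np.float64(0.065), np.float64(0.066)]
scene N0.035 rack [0.0608 0.1586] arm [-0.0037  0.0048]
scene N0.045 rack [0.0609 0.1616] arm [-0.0041  0.005 ]
scene N0.055 rack [0.0597 0.1613] arm [-0.0041  0.0053]
scene N0.065 rack [0.0611 0.1613] arm [-0.0039  0.0066]
scene N0.075 rack [0.0605 0.161 ] arm [-0.0044  0.0052]
scene N0.085 rack [0.0603 0.1596] arm [-0.0042  0.0052]
scene N0.095 rack [0.0597 0.1609] arm [-0.0033  0.0058]
scene N0.105 rack [0.0597 0.1597] arm [-0.0033  0.0043]
scene N0.115 rack [0.0606 0.1594] arm None
```

Emit:
move_arm --series '[[[0.5, 35, -22, 0, -0.1], [0.5, 70, -44, 0, -0.2], [0.5, 105, -66, 0, -0.3], [0.5, 140, -88, 0, -0.4], [0.5, 175, -110, 0, -0.5], [0.5, 210, -132, 0, -0.6], [0.5, 245, -154, 0, -0.7], [0.5, 280, -176, 0, -0.8], [0.5, 315, -198, 0, -0.9], [0.5, 345, -217, 0, -0.96]]]'

```text
time_s: 1.23
eef_pos: [0.4592, -0.1908, 0.2316]
eef_rot: [0.0, 0.774, 0.633, 0.0]
wrist_force: [-0.1, -0.4, 1.2]
opening: 0.503
grasp_force: 0.0
```

```bash
cat > st.py <<'E'
from h import *
import sys
from scipy.spatial.transform import Rotation as Ro
s=ctrl.get_obs(); p0=np.array(s['eef_pos']); w=s['eef_rot']
R=Ro.from_quat([w[1],w[2],w[3],w[0]]).as_matrix()
T=np.array([float(a) for a in sys.argv[1:4]])
print('t',s['time_s'],'pos',p0.round(4),'yaw deg',np.degrees(np.arctan2(R[1,0],R[0,0])).round(2),'tilt',R[:,2].round(4),'open',s['opening'],s['grasp_force'],'F',np.round(s['wrist_force'],1),'q',np.round(s['q'],2))
print('shift mm',(R.T@(T-p0)*1000).round(1))
E
python3 st.py .503 -.1265 .150
```

```text
t 1.2333 pos [ 0.4592 -0.1908  0.2316] yaw deg 78.52 tilt [ 8.e-04 -1.e-04 -1.e+00] open 0.5032510549013306 0.0 F [-0.1 -0.4  1.2] q [-0.63  0.    1.8   0.    1.34 -0.43]
shift mm [71.8 30.  81.7]
```

Emit:
move_arm --series '[[[0.5, 20, 8, 0, 0], [0.5, 40, 17, 0, 0], [0.5, 60, 25, 0, 0], [0.5, 72, 30, 0, 0], [0.5, 72, 30, 20, 0], [0.5, 72, 30, 40, 0], [0.5, 72, 30, 60, 0], [0.5, 72, 30, 80, 0], [0.5, 72, 30, 80, 0], [0.5, 72, 30, 80, 0]]]'

```text
time_s: 2.07
eef_pos: [0.5015, -0.1285, 0.1506]
eef_rot: [-0.001, 0.776, 0.631, -0.0]
wrist_force: [-0.2, -0.4, 1.0]
opening: 0.497
grasp_force: 0.0
```

```bash
python3 st.py .503 -.1265 .087; python3 - <<'E'
from h import *
a=[]
for n in ['scene','top']:
    p,d=camera(n); q=proj(n,[.503,-.1265,.112])[0].astype(int); x0,y0=max(q[0]-60,0),max(q[1]-65,0)
    a.append(cv2.resize(p[y0:y0+110,x0:x0+120],(480,440),interpolation=cv2.INTER_CUBIC)); print(n,x0,y0)
cv2.imwrite('pics/c1.png',cv2.resize(np.hstack(a),(800,366)))
E
```

```text
t 2.0667 pos [ 0.5015 -0.1285  0.1506] yaw deg 78.2 tilt [-0.0023  0.0012 -1.    ] open 0.4973861372095877 0.0 F [-0.2 -0.4  1. ] q [-0.48  0.15  1.82  0.    1.18 -0.27]
shift mm [ 2.2  1.2 63.6]
scene 135 169
top 236 237
```

View pics/c1.png

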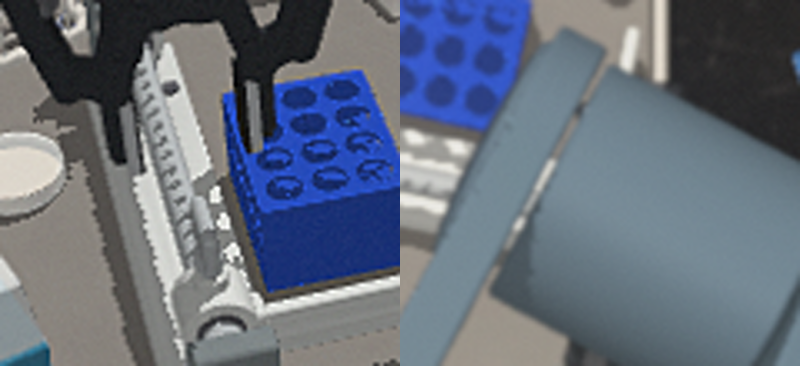

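The scene crop shows the fingers straddling the wing, which is at about crop (203,225). I'll descend and close.

Emit:
move_arm --series '[[[0.5, 2, 1, 12, 0], [0.5, 2, 1, 24, 0], [0.5, 2, 1, 36, 0], [0.5, 2, 1, 46, 0], [0.5, 2, 1, 56, 0], [0.5, 2, 1, 63, 0], [0.5, 2, 1, 63, 0], [0.5, 2, 1, 63, 0], [0.3, 2, 1, 63, 0], [0.3, 2, 1, 63, 0]]]'

```text
time_s: 3.0
eef_pos: [0.5042, -0.1274, 0.0889]
eef_rot: [0.001, 0.776, 0.631, 0.0]
wrist_force: [0.2, 0.4, -0.0]
opening: 0.296
grasp_force: 0.0
```

```bash
python3 st.py .503 -.1265 .087
```

```text
t 3.0 pos [ 0.5042 -0.1274  0.0889] yaw deg 78.2 tilt [ 1.2e-03 -6.0e-04 -1.0e+00] open 0.2959277623548305 0.0 F [ 0.2  0.4 -0. ] q [-0.48  0.24  1.86  0.    1.05 -0.27]
shift mm [ 0.6 -1.3  1.9]
```

Emit:
move_arm --series '[[[0.2, 0, -1, 0, 0], [0.1, 0, -1, 0, 0], [0, 0, -1, 0, 0], [0, 0, -1, 0, 0], [0, 0, -1, 0, 0], [0, 0, -1, 0, 0], [0, 0, -1, 0, 0], [0, 0, -1, 0, 0], [0, 0, -1, 0, 0], [0, 0, -1, 0, 0]]]'

```text
time_s: 3.83
eef_pos: [0.5037, -0.1272, 0.0898]
eef_rot: [0.001, 0.776, 0.631, 0.001]
wrist_force: [-0.9, 0.6, 7.6]
opening: 0.079
grasp_force: 90.7
```

```bash
python3 st.py .503 -.1265 .087
```

```text
t 3.8333 pos [ 0.5037 -0.1272  0.0898] yaw deg 78.22 tilt [ 0.0024 -0.001  -1.    ] open 0.07888527728348507 90.65973937511444 F [-0.9  0.6  7.6] q [-0.48  0.23  1.86  0.    1.05 -0.27]
shift mm [ 0.6 -0.8  2.8]
```

Emit:
move_arm --series '[[[0, 0, 0, 0, -0.08], [0, 0, 0, 0, -0.16], [0, 0, 0, 0, -0.24], [0, 0, 0, 0, -0.32], [0, 0, 0, 0, -0.4], [0, 0, 0, 0, -0.48], [0, 0, 0, 0, -0.56], [0, 0, 0, 0, -0.64], [0, 0, 0, 0, -0.72], [0, 0, 0, 0, -0.8]]]'

```text
time_s: 4.67
eef_pos: [0.5053, -0.1269, 0.0898]
eef_rot: [0.003, 0.468, 0.884, 0.001]
wrist_force: [8.2, 3.1, -0.3]
opening: 0.078
grasp_force: 75.8
```

```bash
python3 st.py .503 -.1265 .087
```

```text
t 4.6667 pos [ 0.5053 -0.1269  0.0898] yaw deg 124.22 tilt [ 6.2e-03 -6.0e-04 -1.0e+00] open 0.07816729755755686 75.84834605455399 F [ 8.2  3.1 -0.3] q [-0.48  0.24  1.86  0.    1.04 -1.07]
shift mm [ 1.7 -1.7  2.8]
```

Emit:
move_arm --series '[[[0, 0, 0, 0, -0.08], [0, 0, 0, 0, -0.16], [0, 0, 0, 0, -0.24], [0, 0, 0, 0, -0.32], [0, 0, 0, 0, -0.4], [0, 0, 0, 0, -0.48], [0, 0, 0, 0, -0.56], [0, 0, 0, 0, -0.64], [0, 0, 0, 0, -0.66], [0, 0, 0, 0, -0.66]]]'

```text
time_s: 5.5
eef_pos: [0.5062, -0.1258, 0.0899]
eef_rot: [0.004, 0.157, 0.988, 0.001]
wrist_force: [11.6, 8.3, -0.5]
opening: 0.071
grasp_force: 75.6
```

```bash
python3 st.py .5135 -.0775 .09
```

```text
t 5.5 pos [ 0.5062 -0.1258  0.0899] yaw deg 161.89 tilt [ 0.0083  0.0011 -1.    ] open 0.07080452699764773 75.63944399356842 F [11.6  8.3 -0.5] q [-0.47  0.24  1.86  0.01  1.04 -1.73]
shift mm [ 8.1 48.1 -0. ]
```

Emit:
move_arm --series '[[[0, -1.5, 5, 0, 0], [0, -1, 10, 0, 0], [0, -0.5, 15, 0, 0], [0, 0, 20, 0, 0], [0, 0.5, 25, 0, 0], [0, 1, 30, 0, 0], [0, 1.5, 34, 0, 0], [0, 2, 37, 0, 0], [0, 2.5, 40, 0, 0], [0, 2.5, 40, 0, 0]]]'

```text
time_s: 6.33
eef_pos: [0.5139, -0.0882, 0.0898]
eef_rot: [0.001, 0.158, 0.988, -0.0]
wrist_force: [0.5, 0.9, 6.1]
opening: 0.078
grasp_force: 77.0
```

```bash
cat > g.py <<'E'
from h import *
import sys
c=np.array([.503,-.1265]); e=np.array([np.cos(np.radians(78.3)),np.sin(np.radians(78.3))]); nrm=np.array([e[1],-e[0]])
a=[]
for n in ['top','scene']:
    p,d=camera(n); P,u,v=world(n,d); E=(P[:,:2]-c)@e; N=(P[:,:2]-c)@nrm
    q=proj(n,[.55,-.08,.05])[0].astype(int); x0,y0=q[0]-60,q[1]-55
    a.append(cv2.resize(p[y0:y0+110,x0:x0+120],(400,366),interpolation=cv2.INTER_CUBIC))
    K=P[:,2]; hsv=cv2.cvtColor(p,cv2.COLOR_BGR2HSV)[v,u]; blue=(hsv[:,1]>150)&(hsv[:,0]>105)&(hsv[:,0]<130)
    f=lambda m:np.percentile(E[m],[1,99]).round(4) if m.sum()>3 else None
    for k in np.arange(.035,.12,.01):
        b=(abs(N-k)<.005)&(K>.03)&(K<.062)
        print(n,'N%.3f'%k,'rack',f(b&blue&(K>.045)&(E>.03)&(E<.2)),'arm',f(b&~blue&(E>-.02)&(E<.075)&(hsv[:,1]<60)&(hsv[:,2]>110)))
cv2.imwrite('pics/%s.png'%sys.argv[1],np.hstack(a))
E
python3 st.py .5135 -.0775 .09; python3 g.py g1
```

```text
t 6.3333 pos [ 0.5139 -0.0882  0.0898] yaw deg 161.87 tilt [ 0.0025 -0.0012 -1.    ] open 0.07778413883296136 77.02041953802109 F [0.5 0.9 6.1] q [-0.4   0.24  1.85 -0.    1.05 -1.65]
shift mm [ 3.7 10.1 -0.2]
top N0.035 rack [0.1374 0.1592] arm None
top N0.045 rack [0.1352 0.1594] arm None
top N0.055 rack [0.1318 0.159 ] arm None
top N0.065 rack [0.1299 0.1591] arm None
top N0.075 rack [0.0627 0.1592] arm [0.0365 0.044 ]
top N0.085 rack [0.0623 0.1587] arm [0.0366 0.0441]
top N0.095 rack [0.0622 0.1586] arm [0.0367 0.0442]
top N0.105 rack [0.0623 0.1583] arm [0.0368 0.0444]
top N0.115 rack [0.069  0.1577] arm None
scene N0.035 rack [0.0613 0.1582] arm [0.0336 0.0427]
scene N0.045 rack [0.0609 0.1604] arm [0.0335 0.042 ]
scene N0.055 rack [0.0605 0.1604] arm [0.0339 0.0425]
scene N0.065 rack [0.0607 0.1602] arm [0.0339 0.0423]
scene N0.075 rack [0.0605 0.162 ] arm [0.034  0.0438]
scene N0.085 rack [0.0596 0.1609] arm [0.0345 0.042 ]
scene N0.095 rack [0.0598 0.1602] arm [0.0345 0.0426]
scene N0.105 rack [0.0597 0.1605] arm [0.0351 0.0418]
scene N0.115 rack [0.0648 0.1593] arm None
```

View pics/g1.png

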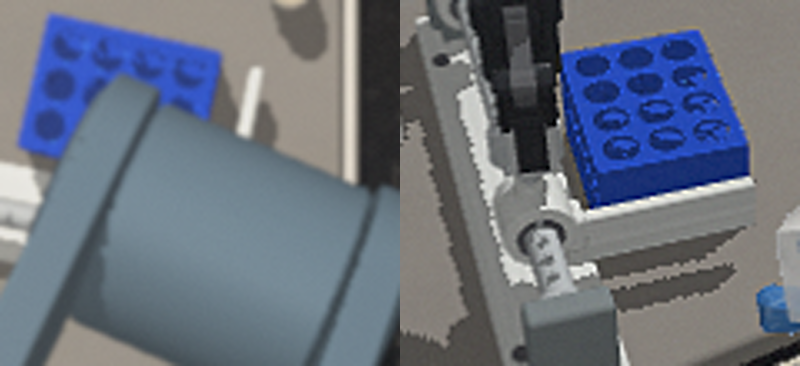

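The arm has slid 38 mm and the rack hasn't moved. Both cameras give a remaining gap of about 18 mm, so I'll slide 13 mm more.

Emit:
move_arm --series '[[[0, 0.2, 2, 0, 0], [0, 0.4, 4, 0, 0], [0, 0.6, 6, 0, 0], [0, 0.8, 8, 0, 0], [0, 1, 10, 0, 0], [0, 1.2, 12, 0, 0], [0, 1.4, 13, 0, 0], [0, 1.4, 13, 0, 0], [0, 1.4, 13, 0, 0], [0, 1.4, 13, 0, 0]]]'

```text
time_s: 7.27
eef_pos: [0.5163, -0.0757, 0.0898]
eef_rot: [0.001, 0.158, 0.988, -0.0]
wrist_force: [-0.0, 1.1, 7.2]
opening: 0.078
grasp_force: 77.1
```

```bash
python3 st.py .5135 -.0775 .09; python3 g.py g2 | grep -E "N0.0[79]5"
```

```text
t 7.2667 pos [ 0.5163 -0.0757  0.0898] yaw deg 161.86 tilt [ 0.002 -0.001 -1.   ] open 0.07755680387352236 77.14938998222351 F [-0.   1.1  7.2] q [-0.37  0.24  1.85 -0.    1.05 -1.63]
shift mm [ 2.1 -2.6 -0.2]
top N0.075 rack [0.0623 0.1596] arm [0.0492 0.0567]
top N0.095 rack [0.0622 0.1587] arm [0.0495 0.057 ]
scene N0.075 rack [0.0598 0.1611] arm [0.0468 0.057 ]
scene N0.095 rack [0.0597 0.1619] arm [0.0469 0.0556]
```

The gap is about 5 mm. I'll release and retreat upward.

Emit:
move_arm --series '[[[0.12, 0, 0, 0, 0], [0.18, 0, 0, 0, 0], [0.25, 0, 0, 0, 0], [0.32, 0, 0, 0, 0], [0.4, 0, 0, 0, 0], [0.4, 0, 0, 0, 0], [0.4, 0, 0, -10, 0], [0.4, 0, 0, -25, 0], [0.4, 0, 0, -40, 0], [0.4, 0, 0, -60, 0]]]'

```text
time_s: 8.2
eef_pos: [0.5147, -0.0751, 0.1486]
eef_rot: [-0.001, 0.158, 0.987, 0.0]
wrist_force: [-0.2, 0.4, 0.5]
opening: 0.403
grasp_force: 0.0
```

Emit:
move_arm --series '[[[0.4, 0, 0, -20, 0], [0.4, 0, 0, -40, 0], [0.4, 0, 0, -60, 0], [0.4, -20, -20, -60, 0], [0.4, -20, -50, -60, 0], [0.4, -20, -85, -60, 0], [0.4, -20, -120, -60, 0], [0.4, -20, -150, -60, 0], [0.4, -20, -170, -60, 0], [0.4, -20, -170, -60, 0]]]'

```text
time_s: 9.03
eef_pos: [0.4804, -0.2468, 0.2091]
eef_rot: [0.0, 0.16, 0.987, -0.001]
wrist_force: [-0.1, 0.8, 0.7]
opening: 0.405
grasp_force: 0.0
```

```bash
python3 st.py .5135 -.0775 .09; python3 g.py g3 | grep -E "N0.0[479]5"
```

```text
t 9.0333 pos [ 0.4804 -0.2468  0.2091] yaw deg 161.62 tilt [ 1.0e-04 -1.8e-03 -1.0e+00] open 0.4046823721340137 0.0 F [-0.1  0.8  0.7] q [-0.69  0.12  1.72 -0.    1.3  -1.94]
shift mm [ 22.  171.3 118.8]
top N0.045 rack [0.063  0.1591] arm [0.0489 0.0567]
top N0.075 rack [0.0625 0.159 ] arm [0.0492 0.0567]
top N0.095 rack [0.0622 0.1584] arm [0.0495 0.057 ]
scene N0.045 rack None arm [0.0469 0.0537]
scene N0.075 rack [0.0598 0.1585] arm [0.0466 0.0548]
scene N0.095 rack [0.0598 0.1605] arm [0.0473 0.0553]
```

View pics/g3.png

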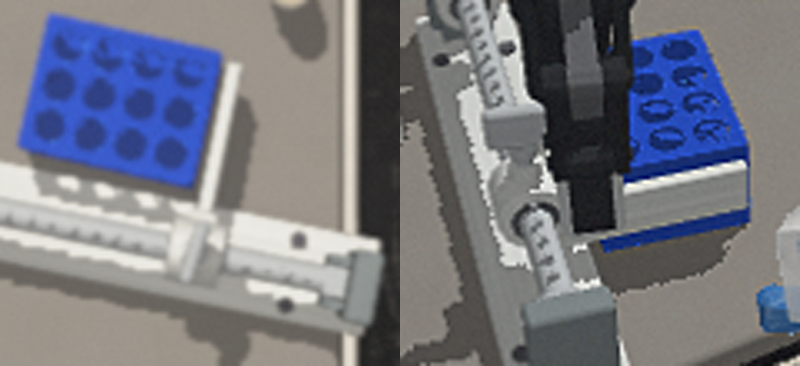

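The picture shows the wing lying across the rod at left crop (185,248). The arm stands close beside the rack's end at (220,130), with about 5 mm between them. The rack hasn't moved and the gripper is clear, so I'll hand in.

```bash
python3 -c "
from bench import order; print(order.hand_in())"
```

```text
the job is handed in; nothing more can be done
None
```

I turned the screw anticlockwise about 1.46 rad (84°), then slid the collar about 51 mm until its arm stood about 5 mm from the blue rack's end; the rack did not move, and I handed the job in at about 9 s with the gripper clear.

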